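# Set the dust extractor's airflow by clicks and start it

### The job

Set the airflow selector on top of the grey dust extractor to 4: push its bar round clockwise with a fingertip, counting the clicks, until the bar's white-striped nose points at the orange dot (the black dot is 0, off), and never turn it past 4. Then press the green start button all the way in with a fingertip and let it come back out. Pinch and lift nothing, and leave the jar, the pot and the other things around where they are.

Things in the scene. Friction and masses are not known exactly. Their poses are not given: they have to be found in the camera images.
- extractor: Grey box-shaped bench dust extractor, fixed, 220 (its x) x 280 (its y) x 120 mm high, top level. Origin at the centre of its underside, z up; at yaw 0 its front (white filter drawer) faces -x. Black louvred intake on its -y side. On the flat top: the selector, the start button, a jar and a pot.
- dial_centre (a point): Point on the selector's vertical axis at the height of the extractor's top, at x = 10, y = 60 mm in its frame. Round it lies a flat white scale (radius 70, 1 mm high) with seven dots 60 mm out, 30 degrees apart, clockwise from above: black (0, along the extractor's +y), three green (1, 2, 3), orange (4; 30 degrees from its +x towards its -y), two red (5, 6).
- selector (a joint): Selector angle in rad, growing clockwise seen from above; 0 at the black dot, a click every 0.5236 (30 degrees), so 4 is 2.094; stops just outside 0 and 6. Sprung into each click: a moment of up to about 0.16 N m (5 N at 35 mm from the axis) takes it over the hump halfway, then it snaps on to the next click and stays there. Starts at a click from 0 to 2.
- selector_nose (a point): Middle of the end face of the selector bar's long end (nose), 48 mm from the axis, 26 mm above the extractor's top. The bar's flat side faces are thin grey plates on a black core (selector_c2 on the anticlockwise side: push there to turn it up; selector_c3 on the clockwise side). Both faces squeezed by the fingers at once counts as pinching.
- selector_top (a point): Point on the selector's axis at the top of its bar, 41 mm above the extractor's top. The selector is a black disc (radius 26, its top 11 mm above the extractor's top) with an upright bar across it: 14.5 mm thick, 48 mm from axis to nose (white stripe on top), 20 mm to the tail. Where it overhangs the disc, its underside is 11 mm above the extractor's top.
- start (a joint): Travel of the start button in m: 0 out, 0.006 fully in (about 5 N); it springs back.
- start_top (a point): Centre of the top of the round green start button (radius 14 mm, pressed straight down), on the extractor's top at x = -35, y = -85 mm in its frame.
- wax_jar: Loose amber glass jar with brass lid, 38 mm wide, 55 mm high, upright on the extractor's top near its far side. Origin at the centre of its underside. Leave alone.
- burr_pot: Loose small brass pot with a knob, 42 mm wide, 32 mm high, on the extractor's top near its front edge. Origin at the centre of its underside. Leave alone.
- plate: Loose black plate, 250 mm wide, 26 mm high, on the blue mat. Leave alone.
- hammer: Loose hammer lying on the table, 260 mm long. Leave alone.
- brush: Loose wooden brush lying on the table, 200 mm long. Leave alone.
- cup: Loose white mug, 72 mm wide, 80 mm high. Leave alone.
- wood_block: Loose light wooden block, 70 x 110 x 35 mm. Leave alone.
- succulent: Loose terracotta pot with a green succulent, about 96 mm wide, 200 mm high. Leave alone.

How it is judged (in metres and radians):
On the way, in this order (a step that is already met when the one before it is completed fails the run):
1. the selector sits in click 4 (value of joint selector between 1.974 and 2.214 rad and velocity of joint selector between -0.1 and 0.1 rad/s), for 0.2 s.
2. the start button is pressed in with a finger (value of joint start above 0.0045 m and contact force between the fingers and start above 0.5 N and value of joint selector between 1.974 and 2.214 rad), for 0.05 s.
At the end, for the whole second after the job is handed in: The selector rests in click 4 (within 0.12 rad of 2.094), the start button has come back out (less than 1 mm in), and the jar and pot are within 20 mm and the other loose things within 30 mm of where they were (value of joint selector between 1.974 and 2.214 rad and value of joint start below 0.001 m and distance of each of wax_jar, burr_pot from where it was at the start of the episode below 0.02 m and distance of each of plate, hammer, brush, cup, wood_block, succulent from where it was at the start of the episode below 0.03 m); the robot touches nothing.
It fails at once if the selector is pushed with the arm or the gripper's body instead of a finger (contact force between the arm and selector above 2 N).
It fails at once if the selector is turned past setting 4 (beyond 4.6 clicks) (value of joint selector above 2.409 rad).
It fails at once if the start button is pressed in before the selector is at 4 (value of joint start above 0.003 m and value of joint selector below 1.833 rad).
It fails at once if the selector bar is pinched (both side faces squeezed by the fingers at once) (contact force between the fingers and selector_c2 above 1.5 N and contact force between the fingers and selector_c3 above 1.5 N).
It fails at once if the jar, the pot or another loose thing is lifted, carried or knocked away (distance of any of wax_jar, burr_pot from where it was at the start of the episode above 0.02 m or distance of any of plate, hammer, brush, cup, wood_block, succulent from where it was at the start of the episode above 0.03 m).
It also fails if it takes over 54 s, if anything falls off the work surface, if the arm or the gripper's body presses on something with over 40 N, if the wrist force passes 120 N, or if a joint passes its speed limit or range.

### The arm

A 6-joint arm with a two-finger parallel gripper is mounted at the origin on the work surface. World frame = base frame: x ahead of the robot, y to its left, z up, the work surface at z = 0. Lengths are in m, angles in degrees, forces in N, time in s.
With the tool pointing down it reaches from about 0.4 to 0.825 m from the base axis. Payload 7 kg.
Tool frame: the origin (TCP) lies midway between the tips of the shut fingers; the grasp point (between the pads) lies 19 mm behind it (r.hold_point_z is the distance from the TCP to the grasp point, in m); x points along the fingers, y is the direction in which the jaws open and shut, and the axes are right-handed (so a half turn about x gives the same grasp; the last joint's range is limited). The gripper opens to 88 mm and grips with 3 to 60 N. Pads are 19 mm wide; open, the fingers measure 130 mm over their backs; the gripper's body (78 mm by 193 mm) begins 47 mm behind the grasp point.
Start: joints at [89.502, 20.546, 0.682, 0, -70.136, -16.507], TCP at [0.197, 0.645, 0.227] pointing down, gripper open.
Joint ranges: [-176.03, 176.03], [-82.01, 121.73], [-58.28, 71.71], [-173.87, 95.51], [-174.79, -0.11], [-173.66, 173.66]. Speed limits (degrees/s): [136.94, 136.94, 172.46, 180, 180, 180].

### API

Orientations are given as [roll, pitch, yaw] about the fixed x, y, z axes, in that order (R = Rz(yaw) Ry(pitch) Rx(roll)).
In Python, from plant import r, viewer, order gives the robot as it stands. The module is installed in compiled form; this text tells all that it offers.
- The arm moves only by the shell command python3 -m creep 'ROWS' [FORCE]. ROWS is JSON, a list of rows, each an object of numbers: "ax", "ay", "az": the turn, a rotation vector about the tool's x, y, z in degrees; "tx", "ty", "tz": the shift along the tool's x, y, z in m; "fingers": the finger opening in m, from 0 to 0.0876. A call has 1 to 5 rows; each row is the pose to reach, as a shift and turn from the pose commanded when the call began, along the tool's axes at that moment; what a row does not reach only later rows make up. A row lasts 1/10 s, in which the tool goes at most 50 mm and 8.59 degrees, less where a joint would pass 70% of its speed; a pose out of reach is approached as far as the arm can. A call with a gripper value outside its range is refused whole. The fingers move at their own pace and stop on an object; FORCE is the grip in N (left out, the last holds). Time passes only in rows, so rows that repeat a pose let the fingers close. It gives the time, the measured TCP pose, the force and the opening at its end, in the units of the state.
- r.get_state(): the state, without advancing time (a new reading comes with each control period).
- viewer.capture(name): name is "scene" or "top"; returns a dict with "pixels" (420x560x3 uint8, blue, green, red), "depth" (420x560 float32, m along the optical axis (not along the pixel's ray), 0 where there is no reading), "fx", "fy", "cx", "cy" (pixels), "rvec" (rotation vector, rad) and "tvec" (3), from world to camera coordinates, as OpenCV has them. Camera axes: x right, y down, z forward; pixel columns grow to the right and rows downward; lengths in m; the calibration is good to about 2 mm. A picture is of the moment at which its call begins.
- order.close_job(): hands the job in, once; it reports no verdict.
The state is a dict: "time_s": time; "joints": joint angles; "qd": joint speeds; "joint_torque": joint torques, N m; "tcp_pos": TCP position; "eef_rot": TCP orientation; "contact_force": force on the tool from outside, world axes, zero at the start; "moment": the same for the moment, N m; "gripper_width": finger opening in m.
Only numpy, scipy, OpenCV 4.12 (cv2) and the standard library are available. Lean on these libraries where they do the work, as an engineer would, in place of code of your own. Each camera call takes 0.05 s, during which the arm holds its last target.

## Working session

There is one attempt and no reset: what is moved stays moved. The work goes in short steps, Python scripts to look and compute and a shell command to move; the robot and the scene stay as the last step left them, time stands still between calls to the robot, and variables do not carry over. Pictures are saved under pics/ and viewed, and the job is handed in when it is done.

```bash
mkdir -p pics
cat > h.py <<'E'
import numpy as np,cv2
from plant import r,viewer,order
def cap(n,f=None):
    d=viewer.capture(n)
    if f: cv2.imwrite('pics/'+f,d['pixels'])
    return d
def px2w(d,u,v,z=None):
    R=cv2.Rodrigues(np.array(d['rvec'],float))[0];t=np.array(d['tvec'],float).ravel()
    ray=np.array([(u-d['cx'])/d['fx'],(v-d['cy'])/d['fy'],1.])
    if z is None: c=ray*d['depth'][int(v),int(u)]; return R.T@(c-t)
    o=-R.T@t; w=R.T@ray; return o+w*(z-o[2])/w[2]
def w2px(d,p):
    return cv2.projectPoints(np.array(p,float).reshape(-1,3),np.array(d['rvec'],float),np.array(d['tvec'],float),np.array([[d['fx'],0,d['cx']],[0,d['fy'],d['cy']],[0,0,1.]]),None)[0].reshape(-1,2)
E
python3 - <<'E'
from h import *
np.set_printoptions(precision=4,suppress=True)
for n in('top','scene'):
    d=cap(n,n+'0.png'); print(n,d['fx'],-cv2.Rodrigues(np.array(d['rvec']))[0].T@np.array(d['tvec']).ravel())
s=r.get_state()
for k in s: print(k,s[k])
print(r.hold_point_z)
E
```

```text
top 437.35929600524923 [0.2969 0.0426 1.3149]
scene 506.66223131316315 [1.0416 0.9869 0.8881]
time_s 0.1
joints [ 89.5016  20.5878   0.6398  -0.0209 -70.1351 -16.5069]
qd [ 0.0179  0.0026  0.0679 -0.0069  0.0526  0.1665]
joint_torque [ -0.0033 -58.4165  29.3753   7.0157   0.0102  -0.0001]
tcp_pos [0.1973 0.6451 0.2257]
eef_rot [  93.211    89.9146 -103.8014]
contact_force [ 0.6596 -0.1677  0.1701]
moment [-0.0307 -0.0115  0.0155]
gripper_width 0.0875699942968656
0.0188
```

View pics/top0.png

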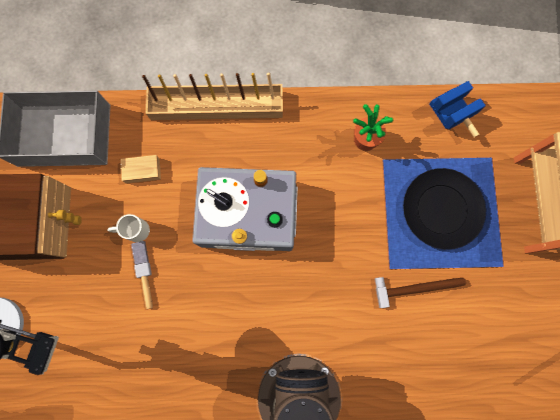

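View pics/scene0.png

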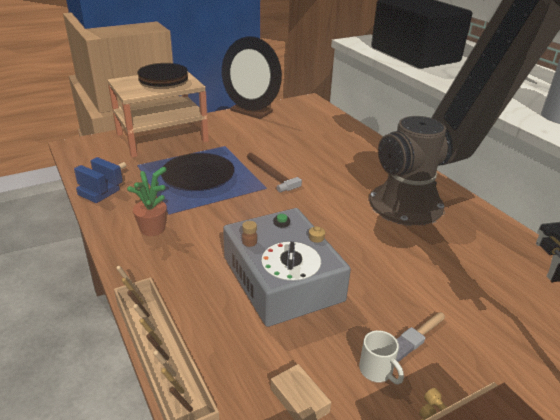

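The top view shows the extractor at about (245,207) with the dial at (223,201). The nose points up-left, towards (206,190), and the button is at (275,219), the jar at (260,177) and the pot at (239,236). I'll zoom in and measure.

Run:
```python
from h import *
np.set_printoptions(precision=4,suppress=True)
d=cap('top'); im=d['pixels'][160:255,185:305]; cv2.imwrite('pics/z0.png',cv2.resize(im,None,fx=6,fy=6,interpolation=cv2.INTER_CUBIC))
d2=cap('scene'); cv2.imwrite('pics/z1.png',cv2.resize(d2['pixels'][205:325,215:355],None,fx=5,fy=5,interpolation=cv2.INTER_CUBIC))
for u,v in[(285,235),(205,235),(285,180),(230,180)]: print(px2w(d,u,v))
hsv=cv2.cvtColor(d['pixels'],cv2.COLOR_BGR2HSV)
for nm,lo,hi,z in[('green',(45,120,60),(85,255,255),.121),('red',(0,150,80),(6,255,255),.121),('red2',(172,150,80),(180,255,255),.121),('orange',(7,170,150),(18,255,255),.121),('white',(0,0,190),(180,40,255),.121)]:
    m=cv2.inRange(hsv,lo,hi); m[:165]=0;m[250:]=0;m[:,:193]=0;m[:,300:]=0
    n,l,st,c=cv2.connectedComponentsWithStats(m)
    for i in range(1,n):
        if st[i,4]>3: print(nm,st[i,4],c[i],px2w(d,*c[i],z))
```

```text
[0.4523 0.0299 0.1198]
[0.4563 0.25   0.1202]
[0.6081 0.0268 0.1202]
[0.6112 0.1816 0.1194]
green 10 [224.3 180.3] [0.6101 0.1974 0.121 ]
green 11 [213.5455 182.6364] [0.6039 0.2276 0.121 ]
green 9 [204.8889 190.2222] [0.5825 0.2516 0.121 ]
green 93 [274.0645 218.1828] [0.4996 0.0593 0.121 ]
red 11 [242.3636 191.4545] [0.5771 0.1468 0.121 ]
red 11 [244.6364 202.0909] [0.5466 0.1405 0.121 ]
orange 527 [245.1063 172.1044] [0.6329 0.1389 0.121 ]
orange 10 [235.  183.8] [0.5995 0.1674 0.121 ]
orange 5 [298.6 191. ] [ 0.5755 -0.0106  0.121 ]
orange 7 [298.4286 197.7143] [ 0.5563 -0.0096  0.121 ]
orange 9 [298.3333 203.6667] [ 0.5393 -0.0089  0.121 ]
orange 6 [298.  211.5] [ 0.5172 -0.0075  0.121 ]
orange 10 [297.4 235.8] [ 0.4493 -0.0041  0.121 ]
orange 48 [197.8542 247.4792] [0.4222 0.269  0.121 ]
white 1575 [223.1067 202.8127] [0.5456 0.2005 0.121 ]
```

View pics/z0.png

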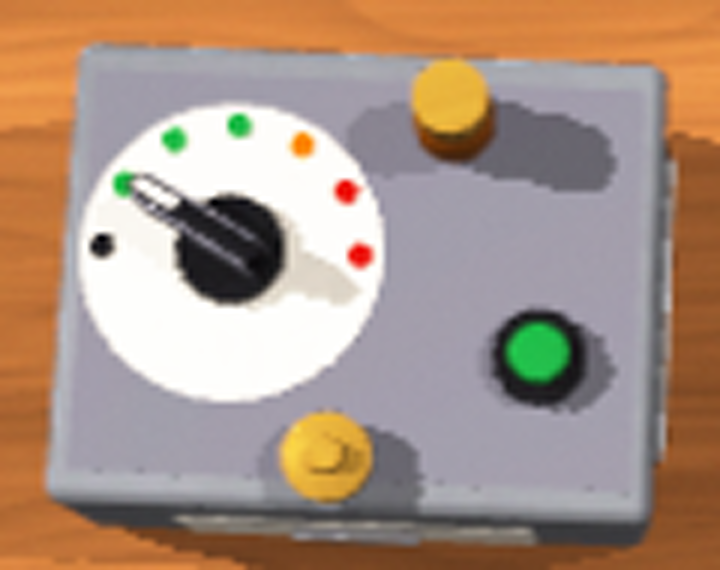

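View pics/z1.png

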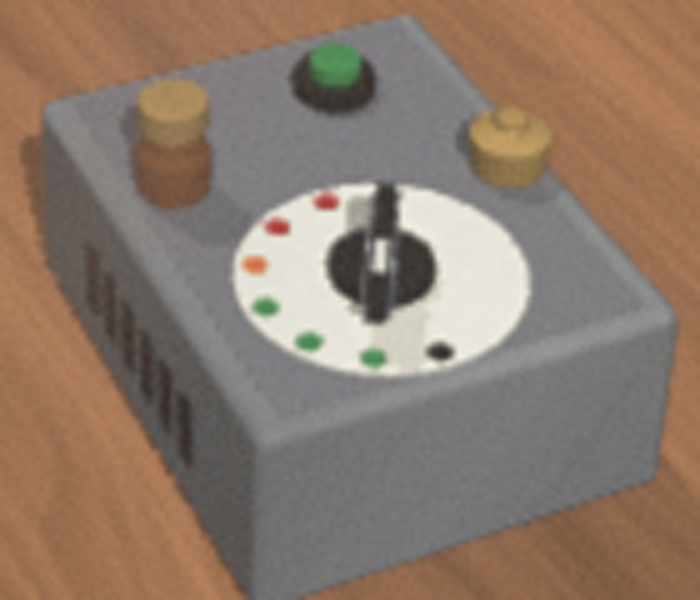

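Run:
```python
from h import *
from scipy.optimize import least_squares
np.set_printoptions(precision=4,suppress=True)
d=cap('top')
px=[(201.6,200.8),(204.9,190.2),(213.5,182.6),(224.3,180.3),(235,183.8),(242.4,191.5),(244.6,202.1)]
P=np.array([px2w(d,u,v,.121)[:2] for u,v in px])
def m(p):
    a=p[2]+np.pi/2-np.arange(7)*np.pi/6
    return p[:2]+.06*np.c_[np.cos(a),np.sin(a)]
s=least_squares(lambda p:(m(p)-P).ravel(),[.55,.2,0]); print(s.x,np.degrees(s.x[2]),abs(s.fun).max())
x,y,w=s.x;R=np.array([[np.cos(w),-np.sin(w)],[np.sin(w),np.cos(w)]])
c=np.array([x,y])-R@[.01,.06]
print('extr',c,'button',c+R@[-.035,-.085], 'btn px',px2w(d,274.1,218.2,.14), px2w(d,274.1,218.2))
# selector
H=d['depth']; 
for k in range(7):
    a=w+np.pi/2-k*np.pi/6; print(k, np.degrees(a), [x+.048*np.cos(a),y+.048*np.sin(a)])
print('jar',px2w(d,185+452/6,160+95/6),'pot',px2w(d,185+328/6,160+453/6))
print('nose end top', px2w(d,185+135/6,160+180/6,.161))
s=r.get_state(); Rt=cv2.Rodrigues(np.zeros(3))[0]
from scipy.spatial.transform import Rotation as Ro
print(Ro.from_euler('xyz',s['eef_rot'],degrees=True).as_matrix())
```

```text
[ 0.5498  0.2006 -0.0545] -3.1205296449579123 0.0007690299726078043
extr [0.5365 0.1412] button [0.497  0.0582] btn px [0.4963 0.0589 0.14  ] [0.496  0.0589 0.142 ]
0 86.87947035504209 [np.float64(0.5524142633995938), np.float64(0.2485133703323133)]
1 56.87947035504208 [np.float64(0.576028607101117), np.float64(0.24078564680545006)]
2 26.879470355042084 [np.float64(0.5926153668769016), np.float64(0.2222860700670022)]
3 -3.1205296449579185 [np.float64(0.5977301338399771), np.float64(0.19797158676435442)]
4 -33.12052964495791 [np.float64(0.5900024103131138), np.float64(0.17435724306283115)]
5 -63.12052964495793 [np.float64(0.5715028335746659), np.float64(0.15777048328704654)]
6 -93.12052964495791 [np.float64(0.5471883502720182), np.float64(0.15265571632397112)]
jar [0.6078 0.0938 0.1703] pot [0.4491 0.1517 0.1514]
nose end top [0.5735 0.2376 0.161 ]
[[-0.0001 -0.2925 -0.9563]
 [-0.0008 -0.9563  0.2925]
 [-1.      0.0008 -0.0001]]
```

```bash
cat >> h.py <<'E'
from scipy.spatial.transform import Rotation as Ro
AX=np.array([.5498,.2006]); Y0=86.88
def goal_xyz(p,zang):
    s=r.get_state(); T=Ro.from_euler('xyz',s['eef_rot'],degrees=True); R=T.as_matrix()
    a=np.radians(zang); z=np.array([np.cos(a),np.sin(a),0]); x=np.array([0,0,-1.]); y=np.cross(z,x)
    G=Ro.from_matrix(np.c_[x,y,z]); d=R.T@(np.array(p)-np.array(s['tcp_pos']))
    rv=(T.inv()*G).as_rotvec(degrees=True)
    print('t',s['time_s'],'tcp',np.round(s['tcp_pos'],4),'F',np.round(s['contact_force'],2),'M',np.round(s['moment'],2),'w',round(s['gripper_width'],4))
    print('target',np.round(p,4),'d',np.round(d,4),'rot',np.round(rv,2),'j6',round(s['joints'][5],1))
def goal(click,off,z,rad=.034):
    """tool z along anticlockwise normal of bar at click; off = TCP distance from bar centreline"""
    th=Y0-30*click; a=np.radians(th); u=np.array([np.cos(a),np.sin(a)]); n=np.array([-u[1],u[0]])
    goal_xyz([*(AX+rad*u+off*n),z],th+90)
E
python3 -c "
from h import *
goal(1,.040,.20)"
```

```text
t 0.25 tcp [0.1974 0.6453 0.2261] F [ 0.12 -0.31 -0.86] M [-0.03 -0.02  0.  ] w 0.0879
target [0.5349 0.2509 0.2   ] d [ 0.0264  0.2783 -0.4381] rot [ 1.611e+01 -1.000e-02 -4.000e-02] j6 -16.5
```

```bash
python3 -m creep '[{"ty":0.028,"tz":-0.044,"ax":4,"fingers":0},{"ty":0.056,"tz":-0.088,"ax":8,"fingers":0},{"ty":0.084,"tz":-0.132,"ax":12,"fingers":0},{"ty":0.112,"tz":-0.176,"ax":16.1,"fingers":0},{"ty":0.139,"tz":-0.219,"ax":16.1,"fingers":0}]' 20; python3 -c "
from h import *
goal(1,.040,.20)"
```

```text
t 0.25 tcp [0.1974 0.6453 0.2261] F [ 0.12 -0.31 -0.86] M [-0.03 -0.02  0.  ] w 0.0879
target [0.5349 0.2509 0.2   ] d [ 0.0264  0.2783 -0.4381] rot [ 1.611e+01 -1.000e-02 -4.000e-02] j6 -16.5invalid input
```

```bash
python3 -m creep '[{"ty":0.028,"tz":-0.044,"ax":4,"fingers":0.0},{"ty":0.056,"tz":-0.088,"ax":8,"fingers":0.0},{"ty":0.084,"tz":-0.132,"ax":12,"fingers":0.0},{"ty":0.112,"tz":-0.176,"ax":16,"fingers":0.0},{"ty":0.139,"tz":-0.219,"ax":16,"fingers":0.0}]'; python3 -c "
from h import *
goal(1,.040,.20)"
```

```text
t 0.25 tcp [0.1974 0.6453 0.2261] F [ 0.12 -0.31 -0.86] M [-0.03 -0.02  0.  ] w 0.0879
target [0.5349 0.2509 0.2   ] d [ 0.0264  0.2783 -0.4381] rot [ 1.611e+01 -1.000e-02 -4.000e-02] j6 -16.5invalid input
```

```bash
python3 -m creep '[{"ax":4,"ay":0,"az":0,"tx":0,"ty":0.028,"tz":-0.044,"fingers":0.0},{"ax":8,"ay":0,"az":0,"tx":0,"ty":0.056,"tz":-0.088,"fingers":0.0}]'; python3 -c "
from h import *
goal(1,.040,.20)"
```

```text
time_s: 0.45
tcp_pos: [0.2623, 0.5689, 0.2257]
eef_rot: [107.0, 89.9, -98.0]
contact_force: [2.5, 0.6, 0.4]
gripper_width: 0.0766
t 0.45 tcp [0.2623 0.5689 0.2257] F [2.5  0.59 0.4 ] M [ 0.04 -0.13 -0.  ] w 0.0766
target [0.5349 0.2509 0.2   ] d [ 0.026   0.1728 -0.3816] rot [ 8.09 -0.02 -0.06] j6 -18.1
```

All keys are required. On to the point above the dial.

```bash
python3 -m creep '[{"ax":3,"ay":0,"az":0,"tx":0,"ty":0.02,"tz":-0.042,"fingers":0},{"ax":6,"ay":0,"az":0,"tx":0,"ty":0.039,"tz":-0.084,"fingers":0},{"ax":8,"ay":0,"az":0,"tx":0,"ty":0.058,"tz":-0.126,"fingers":0},{"ax":8,"ay":0,"az":0,"tx":0,"ty":0.077,"tz":-0.168,"fingers":0},{"ax":8,"ay":0,"az":0,"tx":0,"ty":0.095,"tz":-0.21,"fingers":0}]'; python3 -c "
from h import *
goal(1,.040,.20)"
```

```text
time_s: 0.95
tcp_pos: [0.4134, 0.393, 0.2268]
eef_rot: [-80.5, 90.0, 66.5]
contact_force: [0.7, 0.5, -0.3]
gripper_width: 0.0371
t 0.95 tcp [0.4134 0.393  0.2268] F [ 0.67  0.54 -0.31] M [ 0.15 -0.12 -0.01] w 0.0371
target [0.5349 0.2509 0.2   ] d [ 0.0268  0.053  -0.1792] rot [0.13 0.   0.03] j6 -6.2
```

```bash
python3 -m creep '[{"ax":0,"ay":0,"az":0,"tx":0,"ty":0.013,"tz":-0.042,"fingers":0},{"ax":0,"ay":0,"az":0,"tx":0,"ty":0.026,"tz":-0.084,"fingers":0},{"ax":0,"ay":0,"az":0,"tx":0.005,"ty":0.039,"tz":-0.126,"fingers":0},{"ax":0,"ay":0,"az":0,"tx":0.015,"ty":0.052,"tz":-0.165,"fingers":0},{"ax":0,"ay":0,"az":0,"tx":0.027,"ty":0.053,"tz":-0.179,"fingers":0}]'; python3 -m creep '[{"ax":0,"ay":0,"az":0,"tx":0,"ty":0,"tz":0,"fingers":0},{"ax":0,"ay":0,"az":0,"tx":0,"ty":0,"tz":0,"fingers":0},{"ax":0,"ay":0,"az":0,"tx":0,"ty":0,"tz":0,"fingers":0}]';python3 -c "
from h import *
d=cap('scene'); cv2.imwrite('pics/s1.png',cv2.resize(d['pixels'][180:330,205:365],None,fx=4,fy=4,interpolation=cv2.INTER_CUBIC))
goal(1,.040,.141)"
```

```text
time_s: 1.45
tcp_pos: [0.5355, 0.2498, 0.1996]
eef_rot: [-126.6, 90.0, 20.2]
contact_force: [-0.2, 0.8, -0.3]
gripper_width: 0.0014
time_s: 1.75
tcp_pos: [0.5335, 0.2536, 0.2]
eef_rot: [-109.1, 90.0, 37.9]
contact_force: [-1.1, 0.5, -0.5]
gripper_width: 0.0001
t 1.8 tcp [0.5335 0.2537 0.2001] F [ 0.56 -0.72 -0.46] M [ 0.06  0.02 -0.02] w 0.0005
target [0.5349 0.2509 0.141 ] d [ 0.0591  0.0016 -0.0027] rot [ 0.19 -0.01  0.05] j6 12.7
```

View pics/s1.png

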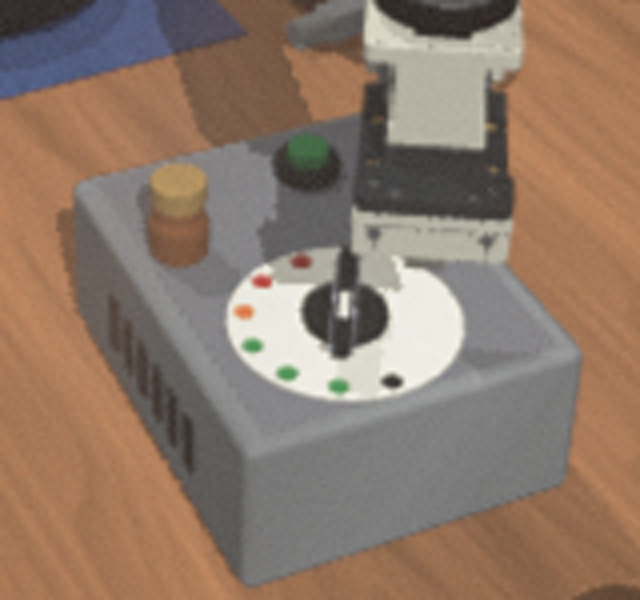

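The scene view shows the shut fingers on the anticlockwise side of the bar, around (430,240). The bar is still at click 1, with its nose at (342,352). Going down now.

```bash
python3 -m creep '[{"ax":0,"ay":0,"az":0,"tx":0.02,"ty":0.001,"tz":-0.001,"fingers":0},{"ax":0,"ay":0,"az":0,"tx":0.04,"ty":0.001,"tz":-0.002,"fingers":0},{"ax":0,"ay":0,"az":0,"tx":0.055,"ty":0.001,"tz":-0.002,"fingers":0},{"ax":0,"ay":0,"az":0,"tx":0.059,"ty":0.001,"tz":-0.002,"fingers":0},{"ax":0,"ay":0,"az":0,"tx":0.059,"ty":0.001,"tz":-0.002,"fingers":0}]'; python3 -c "
from h import *
goal(1,.025,.141)"
```

```text
time_s: 2.3
tcp_pos: [0.5345, 0.2513, 0.1406]
eef_rot: [92.9, 90.0, -120.0]
contact_force: [-0.7, -0.9, -0.5]
gripper_width: 0.0005
t 2.3 tcp [0.5345 0.2513 0.1406] F [-0.72 -0.94 -0.53] M [ 0.09  0.02 -0.06] w 0.0005
target [0.5474 0.2427 0.141 ] d [-0.0004  0.0002 -0.0155] rot [ 0.19 -0.   -0.03] j6 12.9
```

```bash
python3 -m creep '[{"ax":0,"ay":0,"az":0,"tx":0,"ty":0,"tz":-0.008,"fingers":0},{"ax":0,"ay":0,"az":0,"tx":0,"ty":0,"tz":-0.014,"fingers":0},{"ax":0,"ay":0,"az":0,"tx":0,"ty":0,"tz":-0.016,"fingers":0},{"ax":0,"ay":0,"az":0,"tx":0,"ty":0,"tz":-0.018,"fingers":0}]'; python3 -c "
from h import *
goal(1,.021,.141)"
python3 -m creep '[{"ax":0,"ay":0,"az":0,"tx":0,"ty":0,"tz":-0.002,"fingers":0},{"ax":0,"ay":0,"az":0,"tx":0,"ty":0,"tz":-0.004,"fingers":0},{"ax":0,"ay":0,"az":0,"tx":0,"ty":0,"tz":-0.004,"fingers":0}]'; python3 -c "
from h import *
goal(1.3,.018,.141)"
```

```text
time_s: 2.7
tcp_pos: [0.5505, 0.2407, 0.1409]
eef_rot: [-102.7, 90.0, 44.2]
contact_force: [-0.4, 0.3, -0.3]
gripper_width: 0.0003
t 2.7 tcp [0.5505 0.2407 0.1409] F [-0.4   0.35 -0.29] M [0.01 0.04 0.  ] w 0.0003
target [0.5508 0.2406 0.141 ] d [-0.0001 -0.0001 -0.0003] rot [ 0.07 -0.01  0.04] j6 14.7
time_s: 3.0
tcp_pos: [0.5534, 0.2389, 0.1406]
eef_rot: [-45.9, 90.0, 101.1]
contact_force: [-2.0, 1.4, 1.2]
gripper_width: 0.0002
t 3.0 tcp [0.5534 0.2389 0.1406] F [-1.97  1.36  1.16] M [ 0.7   0.67 -0.03] w 0.0002
target [0.5593 0.2379 0.141 ] d [-0.0004 -0.0024 -0.0054] rot [9.11 0.02 0.01] j6 15.1
```

Contact at about 17.5 mm offset, with roughly 2.4 N of normal force. Now pushing towards click 2, turning the tool with the bar.

```bash
python3 -m creep '[{"ax":3,"ay":0,"az":0,"tx":0,"ty":-0.001,"tz":-0.002,"fingers":0},{"ax":6,"ay":0,"az":0,"tx":0,"ty":-0.002,"tz":-0.004,"fingers":0},{"ax":9,"ay":0,"az":0,"tx":0,"ty":-0.0025,"tz":-0.0055,"fingers":0},{"ax":9,"ay":0,"az":0,"tx":0,"ty":-0.0025,"tz":-0.0055,"fingers":0}]'; python3 -c "
from h import *
goal(1.58,.018,.141)"
```

```text
time_s: 3.4
tcp_pos: [0.5588, 0.2381, 0.1406]
eef_rot: [23.8, 90.0, 161.8]
contact_force: [-5.0, 2.8, 3.5]
gripper_width: 0.0001
t 3.4 tcp [0.5588 0.2381 0.1406] F [-5.01  2.8   3.48] M [ 0.96  1.79 -0.12] w 0.0001
target [0.5646 0.2361 0.141 ] d [-0.0004 -0.0024 -0.0056] rot [ 8.47  0.04 -0.02] j6 6.5
```

```bash
python3 -m creep '[{"ax":3,"ay":0,"az":0,"tx":0,"ty":-0.001,"tz":-0.002,"fingers":0},{"ax":6,"ay":0,"az":0,"tx":0,"ty":-0.002,"tz":-0.004,"fingers":0},{"ax":8.5,"ay":0,"az":0,"tx":0,"ty":-0.0025,"tz":-0.0057,"fingers":0},{"ax":8.5,"ay":0,"az":0,"tx":0,"ty":-0.0025,"tz":-0.0057,"fingers":0}]'; python3 -c "
from h import *
d=cap('scene'); cv2.imwrite('pics/s2.png',cv2.resize(d['pixels'][180:330,205:365],None,fx=4,fy=4,interpolation=cv2.INTER_CUBIC))
goal(1.7,.018,.141)"
```

```text
time_s: 3.8
tcp_pos: [0.5655, 0.2357, 0.1405]
eef_rot: [-178.1, 90.0, -48.5]
contact_force: [-0.2, 0.3, -0.3]
gripper_width: 0.0006
t 3.85 tcp [0.5654 0.2357 0.1405] F [-0.09  0.01  0.52] M [ 0.07 -0.04  0.01] w 0.0003
target [0.5668 0.2351 0.141 ] d [-0.0005 -0.0007 -0.0014] rot [ 3.73 -0.02 -0.  ] j6 -1.3
```

View pics/s2.png

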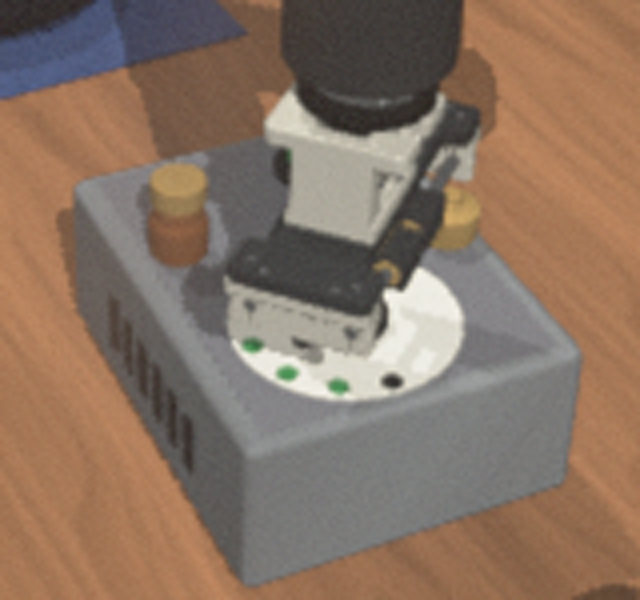

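The force fell to about zero and the nose tip at (305,348) is now in front of dot 2 (288,372), so the first click is done. On to click 3.

```bash
python3 -c "
from h import *
goal(1.98,.019,.141)"
python3 -m creep '[{"ax":4,"ay":0,"az":0,"tx":0,"ty":-0.001,"tz":-0.002,"fingers":0},{"ax":8,"ay":0,"az":0,"tx":0,"ty":-0.0025,"tz":-0.0045,"fingers":0},{"ax":12,"ay":0,"az":0,"tx":0,"ty":-0.004,"tz":-0.006,"fingers":0},{"ax":12,"ay":0,"az":0,"tx":0,"ty":-0.004,"tz":-0.006,"fingers":0}]'; python3 -c "
from h import *
goal(2.3,.018,.141)"
```

```text
t 3.85 tcp [0.5654 0.2357 0.1405] F [-0.09  0.01  0.52] M [ 0.07 -0.04  0.01] w 0.0003
target [0.5712 0.2331 0.141 ] d [-0.0005 -0.0028 -0.0057] rot [12.13 -0.02  0.  ] j6 -1.3
time_s: 4.25
tcp_pos: [0.5723, 0.2336, 0.1405]
eef_rot: [174.4, 90.0, -68.1]
contact_force: [0.1, 0.1, -0.6]
gripper_width: 0.0001
t 4.25 tcp [0.5723 0.2336 0.1405] F [ 0.06  0.06 -0.63] M [ 0.06 -0.04 -0.03] w 0.0001
target [0.5766 0.2282 0.141 ] d [-0.0005 -0.0013 -0.0068] rot [ 9.65 -0.01 -0.  ] j6 -12.8
```

```bash
python3 -m creep '[{"ax":3,"ay":0,"az":0,"tx":0,"ty":0,"tz":-0.002,"fingers":0},{"ax":6,"ay":0,"az":0,"tx":0,"ty":-0.0007,"tz":-0.004,"fingers":0},{"ax":9.6,"ay":0,"az":0,"tx":0,"ty":-0.0013,"tz":-0.0068,"fingers":0},{"ax":9.6,"ay":0,"az":0,"tx":0,"ty":-0.0013,"tz":-0.0068,"fingers":0}]'; python3 -c "
from h import *
goal(2.58,.018,.141)"
```

```text
time_s: 4.65
tcp_pos: [0.5768, 0.2291, 0.1407]
eef_rot: [-54.6, 89.9, 53.4]
contact_force: [-1.0, 3.9, -0.6]
gripper_width: 0.0008
t 4.65 tcp [0.5768 0.2291 0.1407] F [-0.96  3.94 -0.65] M [ 1.55 -0.13  0.1 ] w 0.0008
target [0.5804 0.224  0.141 ] d [-0.0003 -0.0019 -0.006 ] rot [8.54 0.05 0.07] j6 -21.6
```

```bash
python3 -m creep '[{"ax":3,"ay":0,"az":0,"tx":0,"ty":-0.001,"tz":-0.002,"fingers":0},{"ax":6,"ay":0,"az":0,"tx":0,"ty":-0.0015,"tz":-0.004,"fingers":0},{"ax":8.5,"ay":0,"az":0,"tx":0,"ty":-0.0019,"tz":-0.006,"fingers":0},{"ax":8.5,"ay":0,"az":0,"tx":0,"ty":-0.0019,"tz":-0.006,"fingers":0}]'; python3 -c "
from h import *
d=cap('scene'); cv2.imwrite('pics/s3.png',cv2.resize(d['pixels'][180:330,205:365],None,fx=4,fy=4,interpolation=cv2.INTER_CUBIC))
goal(2.98,.019,.141)"
```

```text
time_s: 5.05
tcp_pos: [0.58, 0.2229, 0.1405]
eef_rot: [144.1, 90.0, -116.3]
contact_force: [-0.7, -0.4, -0.2]
gripper_width: 0.0005
t 5.1 tcp [0.5799 0.2229 0.1405] F [ 0.38 -0.23  0.81] M [ 0.07  0.04 -0.02] w 0.0002
target [0.5846 0.2181 0.141 ] d [-0.0005 -0.0039 -0.0055] rot [12.12 -0.03 -0.02] j6 -29.4
```

View pics/s3.png

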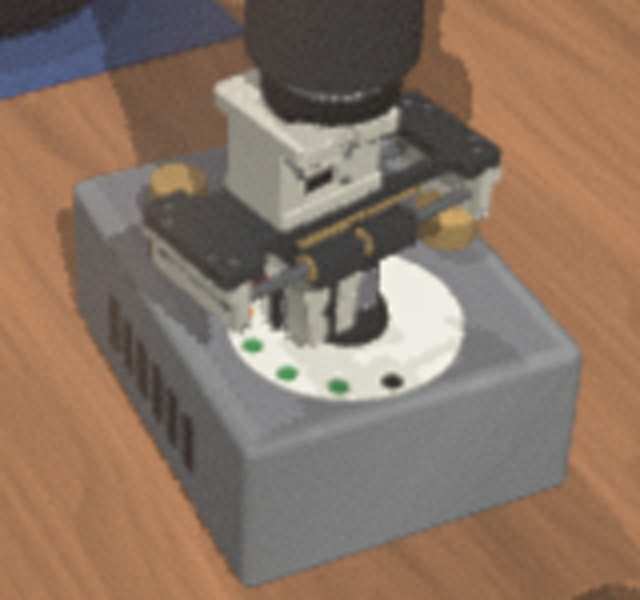

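The second snap shows again as a force drop, so it should be at 3. The body stays above the jar (178,180). Last click next.

```bash
python3 -m creep '[{"ax":4,"ay":0,"az":0,"tx":0,"ty":-0.001,"tz":-0.002,"fingers":0},{"ax":8,"ay":0,"az":0,"tx":0,"ty":-0.0025,"tz":-0.004,"fingers":0},{"ax":12,"ay":0,"az":0,"tx":0,"ty":-0.0039,"tz":-0.0055,"fingers":0},{"ax":12,"ay":0,"az":0,"tx":0,"ty":-0.0039,"tz":-0.0055,"fingers":0}]'; python3 -c "
from h import *
goal(3.3,.018,.141)"
```

```text
time_s: 5.5
tcp_pos: [0.5847, 0.2181, 0.1405]
eef_rot: [146.2, 90.0, -126.3]
contact_force: [-0.8, 0.1, 0.3]
gripper_width: 0.0004
t 5.5 tcp [0.5847 0.2181 0.1405] F [-0.8   0.14  0.29] M [ 0.05 -0.06  0.08] w 0.0004
target [0.5868 0.2111 0.141 ] d [-0.0005 -0.0024 -0.0069] rot [ 9.6  -0.03 -0.02] j6 -40.9
```

```bash
python3 -m creep '[{"ax":3,"ay":0,"az":0,"tx":0,"ty":-0.001,"tz":-0.002,"fingers":0},{"ax":6,"ay":0,"az":0,"tx":0,"ty":-0.0017,"tz":-0.004,"fingers":0},{"ax":9.6,"ay":0,"az":0,"tx":0,"ty":-0.0024,"tz":-0.0069,"fingers":0},{"ax":9.6,"ay":0,"az":0,"tx":0,"ty":-0.0024,"tz":-0.0069,"fingers":0}]'; python3 -c "
from h import *
goal(3.57,.018,.141)"
```

```text
time_s: 5.9
tcp_pos: [0.5871, 0.2119, 0.1406]
eef_rot: [-23.1, 89.9, 54.8]
contact_force: [1.3, 3.0, -2.3]
gripper_width: 0.0006
t 5.9 tcp [0.5871 0.2119 0.1406] F [ 1.34  3.   -2.31] M [ 1.17 -0.29  0.03] w 0.0006
target [0.5879 0.2057 0.141 ] d [-0.0004 -0.0021 -0.0059] rot [8.17 0.06 0.02] j6 -49.8
```

```bash
python3 -m creep '[{"ax":3,"ay":0,"az":0,"tx":0,"ty":-0.001,"tz":-0.002,"fingers":0},{"ax":6,"ay":0,"az":0,"tx":0,"ty":-0.0015,"tz":-0.004,"fingers":0},{"ax":8.2,"ay":0,"az":0,"tx":0,"ty":-0.0021,"tz":-0.006,"fingers":0},{"ax":8.2,"ay":0,"az":0,"tx":0,"ty":-0.0021,"tz":-0.006,"fingers":0}]'; python3 -c "
from h import *
goal(3.57,.030,.20)"
```

```text
time_s: 6.3
tcp_pos: [0.5875, 0.2048, 0.1406]
eef_rot: [164.0, 90.0, -126.2]
contact_force: [0.5, -0.6, 0.5]
gripper_width: 0.0004
t 6.3 tcp [0.5875 0.2048 0.1406] F [ 0.54 -0.6   0.46] M [ 0.12 -0.1   0.  ] w 0.0004
target [0.5921 0.217  0.2   ] d [-0.0595 -0.0001  0.013 ] rot [ 0.   -0.04 -0.01] j6 -57.4
```

The third snap came, again with the force dropping. I'll back off and lift to check it.

```bash
python3 -m creep '[{"ax":0,"ay":0,"az":0,"tx":0,"ty":0,"tz":0.007,"fingers":0},{"ax":0,"ay":0,"az":0,"tx":-0.01,"ty":0,"tz":0.013,"fingers":0},{"ax":0,"ay":0,"az":0,"tx":-0.04,"ty":0,"tz":0.013,"fingers":0},{"ax":0,"ay":0,"az":0,"tx":-0.07,"ty":0,"tz":0.013,"fingers":0},{"ax":0,"ay":0,"az":0,"tx":-0.08,"ty":0,"tz":0.013,"fingers":0}]'; python3 -c "
from h import *
for n in('scene',): d=cap(n); cv2.imwrite('pics/s4.png',cv2.resize(d['pixels'][180:330,205:365],None,fx=4,fy=4,interpolation=cv2.INTER_CUBIC))
goal_xyz([.4965,.0585,.22],145)"
```

```text
time_s: 6.8
tcp_pos: [0.5939, 0.2185, 0.2249]
eef_rot: [-46.0, 89.7, 23.7]
contact_force: [-0.1, 0.3, -0.0]
gripper_width: 0.0005
t 6.85 tcp [0.594  0.2186 0.2252] F [0.93 1.31 1.36] M [ 0.16 -0.2  -0.06] w 0.0006
target [0.4965 0.0585 0.22  ] d [ 0.0043  0.036  -0.184 ] rot [-7.528e+01  6.000e-02  3.600e-01] j6 -58.2
```

View pics/s4.png

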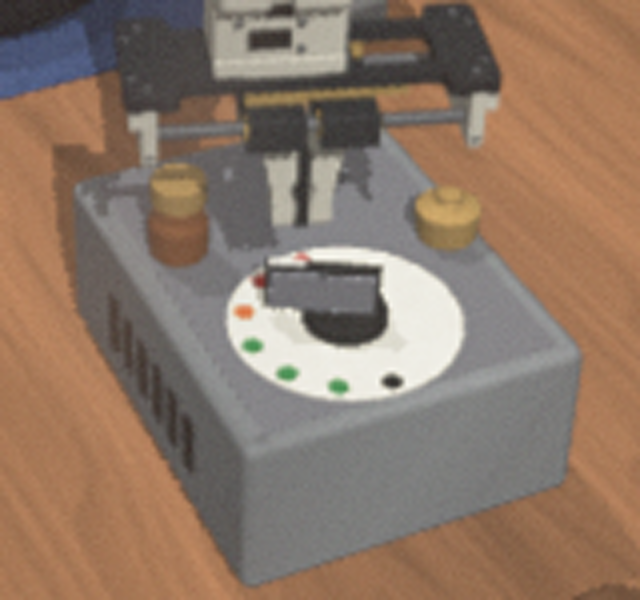

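```bash
python3 -c "
from h import *
d=cap('scene'); im=cv2.resize(d['pixels'][180:330,205:365],None,fx=4,fy=4,interpolation=cv2.INTER_CUBIC)
for k,c in((3,(255,0,0)),(4,(0,255,0)),(5,(0,0,255))):
    a=np.radians(Y0-30*k);u=np.array([np.cos(a),np.sin(a)])
    q=w2px(d,[[*(AX-.02*u),.161],[*(AX+.048*u),.161],[*(AX+.048*u),.131]]); q=((q-[205,180]+.5)*4).astype(int)
    print(k,q.tolist()); cv2.polylines(im,[q.reshape(-1,1,2)],False,c,1)
cv2.imwrite('pics/s5.png',im)"
```

```text
3 [[376, 259], [271, 288], [270, 328]]
4 [[380, 270], [263, 261], [262, 302]]
5 [[375, 280], [278, 237], [277, 277]]
```

View pics/s5.png

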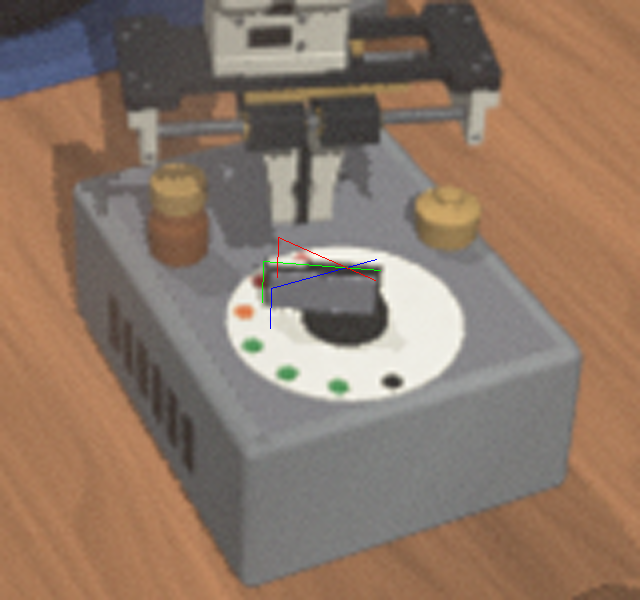

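The overlay for click 4 (green line) matches the bar exactly, so the selector is at 4. Before pressing I'll check the button collar height.

```bash
python3 -c "
from h import *
np.set_printoptions(precision=3,suppress=True,linewidth=150)
d=cap('top','top2.png')
for v in range(210,228,1): print(v,np.array([px2w(d,u,v)[2] for u in range(264,287)]))
goal_xyz([.4965,.0585,.225],68)"
```

```text
210 [0.118 0.12  0.119 0.117 0.118 0.118 0.118 0.121 0.121 0.119 0.118 0.117 0.113 0.118 0.117 0.123 0.117 0.118 0.119 0.119 0.119 0.122 0.117]
211 [0.121 0.12  0.124 0.12  0.118 0.121 0.118 0.12  0.119 0.121 0.124 0.118 0.117 0.121 0.119 0.122 0.124 0.114 0.123 0.119 0.118 0.12  1.315]
212 [0.115 0.12  0.122 0.119 0.12  0.119 0.118 0.116 0.129 0.133 0.133 0.133 0.13  0.131 0.128 0.12  0.121 0.118 0.119 0.12  0.119 0.124 0.123]
213 [0.116 0.118 0.121 0.122 0.116 0.122 0.129 0.135 0.128 0.13  0.13  0.131 0.13  0.129 0.133 0.132 0.117 0.121 0.117 0.119 0.122 0.121 0.12 ]
214 [0.121 0.116 0.117 0.12  0.122 0.131 0.133 0.132 0.128 0.142 0.141 0.141 0.147 0.138 0.13  0.134 0.13  0.119 0.12  0.121 0.117 0.126 0.119]
215 [0.12  0.117 0.116 0.119 0.128 0.131 0.134 0.139 0.147 0.143 0.142 0.144 0.141 0.144 0.146 0.133 0.128 0.133 0.119 0.119 0.121 0.117 0.116]
216 [0.121 0.117 0.12  0.122 0.132 0.13  0.131 0.144 0.144 0.139 0.139 0.136 0.14  0.141 0.139 0.138 0.132 0.13  0.13  0.122 0.118 0.119 0.124]
217 [0.12  0.119 1.315 0.117 0.134 0.132 0.144 0.135 0.145 0.141 0.143 0.138 0.14  0.143 0.1
[... 957 characters left out ...]
0.128 0.134 0.13  0.13  0.131 0.131 0.129 0.126 0.132 0.132 0.132 0.12  0.12  0.117 0.119 0.119 0.118]
225 [0.12  0.121 0.12  0.117 0.12  0.121 0.135 0.133 0.132 0.133 0.131 0.133 0.134 0.125 0.13  0.13  0.126 0.12  0.12  0.123 0.121 0.12  0.119]
226 [0.123 0.121 0.116 0.118 0.12  0.121 0.121 0.127 0.135 0.129 0.132 0.136 0.133 0.133 0.126 0.119 0.116 0.116 0.12  0.122 0.118 0.121 0.121]
227 [0.12  0.117 0.119 0.122 0.118 0.121 0.117 0.121 0.117 0.123 0.127 0.126 0.114 0.116 0.118 0.123 0.12  0.121 0.122 0.121 0.122 0.119 0.121]
t 6.95 tcp [0.592 0.218 0.221] F [-0.54 -0.51 -1.12] M [ 0.09  0.03 -0.01] w 0.0007
target [0.496 0.059 0.225] d [-0.004  0.035 -0.183] rot [1.65 0.08 0.03] j6 -58.2
```

View pics/top2.png

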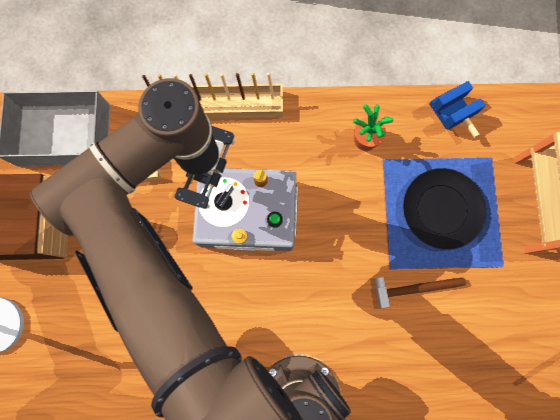

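The top view shows the nose at orange (235,184), with the jar and pot unmoved. The collar top is at 0.131 and the button top at 0.142, so there is clearance for a full press. Moving over the button.

```bash
python3 -m creep '[{"ax":0,"ay":0,"az":0,"tx":-0.005,"ty":0.007,"tz":-0.037,"fingers":0},{"ax":0,"ay":0,"az":0,"tx":-0.005,"ty":0.014,"tz":-0.074,"fingers":0},{"ax":1,"ay":0,"az":0,"tx":-0.005,"ty":0.021,"tz":-0.11,"fingers":0},{"ax":1.5,"ay":0,"az":0,"tx":-0.005,"ty":0.028,"tz":-0.147,"fingers":0},{"ax":1.5,"ay":0,"az":0,"tx":-0.005,"ty":0.035,"tz":-0.183,"fingers":0}]'; python3 -m creep '[{"ax":0,"ay":0,"az":0,"tx":0,"ty":0,"tz":0,"fingers":0},{"ax":0,"ay":0,"az":0,"tx":0,"ty":0,"tz":0,"fingers":0}]'; python3 -c "
from h import *
goal_xyz([.4965,.0585,.15],68)"
```

```text
time_s: 7.45
tcp_pos: [0.4939, 0.0567, 0.2241]
eef_rot: [132.1, 89.9, -159.8]
contact_force: [0.4, 0.1, -0.2]
gripper_width: 0.0005
time_s: 7.65
tcp_pos: [0.495, 0.0573, 0.2249]
eef_rot: [126.7, 89.9, -165.2]
contact_force: [0.2, 0.2, 0.0]
gripper_width: 0.0004
t 7.65 tcp [0.495  0.0573 0.2249] F [0.15 0.21 0.04] M [ 0.23 -0.15  0.  ] w 0.0004
target [0.4965 0.0585 0.15  ] d [ 0.0749 -0.001   0.0017] rot [ 0.05 -0.03 -0.04] j6 -51.2
```

```bash
python3 -m creep '[{"ax":0,"ay":0,"az":0,"tx":0.03,"ty":-0.001,"tz":0.0017,"fingers":0},{"ax":0,"ay":0,"az":0,"tx":0.055,"ty":-0.001,"tz":0.0017,"fingers":0},{"ax":0,"ay":0,"az":0,"tx":0.07,"ty":-0.001,"tz":0.0017,"fingers":0},{"ax":0,"ay":0,"az":0,"tx":0.074,"ty":-0.001,"tz":0.0017,"fingers":0},{"ax":0,"ay":0,"az":0,"tx":0.074,"ty":-0.001,"tz":0.0017,"fingers":0}]'; python3 -c "
from h import *
d=cap('scene'); cv2.imwrite('pics/s6.png',cv2.resize(d['pixels'][180:330,205:365],None,fx=4,fy=4,interpolation=cv2.INTER_CUBIC))
goal_xyz([.4965,.0585,.138],68)"
```

```text
time_s: 8.15
tcp_pos: [0.4971, 0.0595, 0.1507]
eef_rot: [143.1, 89.9, -148.8]
contact_force: [0.1, 0.7, 0.9]
gripper_width: 0.0005
t 8.2 tcp [0.4976 0.0596 0.1515] F [ 0.01 -0.41 -0.29] M [ 0.08 -0.07 -0.  ] w 0.0001
target [0.4965 0.0585 0.138 ] d [ 0.0135  0.0006 -0.0015] rot [ 0.14 -0.04 -0.01] j6 -51.2
```

View pics/s6.png

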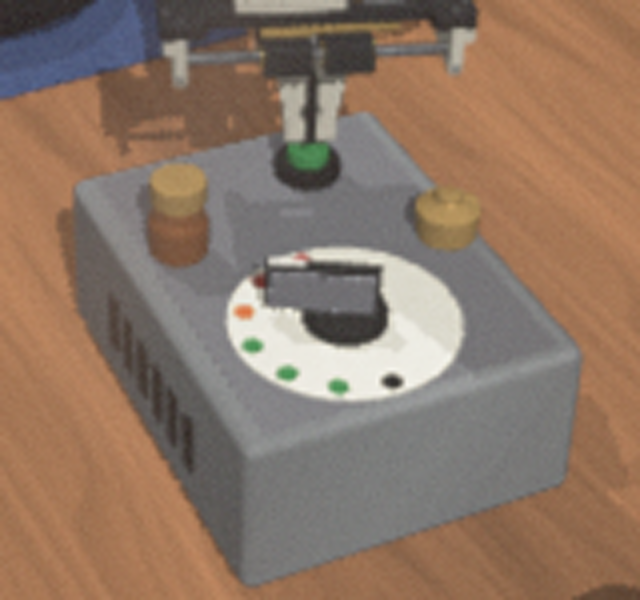

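The fingertips, around (310,140), are centred above the green button at (308,152), and the selector is still at 4. Pressing slowly.

```bash
python3 -m creep '[{"ax":0,"ay":0,"az":0,"tx":0.005,"ty":0,"tz":-0.001,"fingers":0},{"ax":0,"ay":0,"az":0,"tx":0.009,"ty":0,"tz":-0.001,"fingers":0},{"ax":0,"ay":0,"az":0,"tx":0.012,"ty":0,"tz":-0.001,"fingers":0},{"ax":0,"ay":0,"az":0,"tx":0.014,"ty":0,"tz":-0.001,"fingers":0},{"ax":0,"ay":0,"az":0,"tx":0.014,"ty":0,"tz":-0.001,"fingers":0}]'; python3 -c "
from h import *
goal_xyz([.4965,.0585,.136],68)"
```

```text
time_s: 8.7
tcp_pos: [0.4971, 0.0584, 0.1378]
eef_rot: [-45.3, 90.0, 22.8]
contact_force: [-0.7, 0.3, 4.3]
gripper_width: 0.0002
t 8.7 tcp [0.4971 0.0584 0.1378] F [-0.69  0.3   4.27] M [0.62 0.2  0.01] w 0.0002
target [0.4965 0.0585 0.136 ] d [ 0.0018  0.0006 -0.0002] rot [0.1  0.03 0.03] j6 -51.1
```

```bash
python3 -m creep '[{"ax":0,"ay":0,"az":0,"tx":0.001,"ty":0,"tz":0,"fingers":0},{"ax":0,"ay":0,"az":0,"tx":0.002,"ty":0,"tz":0,"fingers":0},{"ax":0,"ay":0,"az":0,"tx":0.0025,"ty":0,"tz":0,"fingers":0},{"ax":0,"ay":0,"az":0,"tx":0.0025,"ty":0,"tz":0,"fingers":0}]'
```

```text
time_s: 9.1
tcp_pos: [0.4972, 0.0584, 0.1362]
eef_rot: [-56.6, 89.9, 11.5]
contact_force: [-4.4, 0.7, 12.8]
gripper_width: 0.0003
```

The force rose sharply above 5 N, which suggests the stop. One more small nudge, then release.

```bash
python3 -m creep '[{"ax":0,"ay":0,"az":0,"tx":0.0005,"ty":0,"tz":0,"fingers":0},{"ax":0,"ay":0,"az":0,"tx":0.001,"ty":0,"tz":0,"fingers":0},{"ax":0,"ay":0,"az":0,"tx":0.001,"ty":0,"tz":0,"fingers":0}]'
python3 -m creep '[{"ax":0,"ay":0,"az":0,"tx":-0.005,"ty":0,"tz":0,"fingers":0},{"ax":0,"ay":0,"az":0,"tx":-0.02,"ty":0,"tz":0,"fingers":0},{"ax":0,"ay":0,"az":0,"tx":-0.05,"ty":0,"tz":0,"fingers":0},{"ax":0,"ay":0,"az":0,"tx":-0.08,"ty":0,"tz":0,"fingers":0},{"ax":0,"ay":0,"az":0,"tx":-0.09,"ty":0,"tz":0,"fingers":0}]'
python3 -m creep '[{"ax":0,"ay":0,"az":0,"tx":0,"ty":0,"tz":0,"fingers":0},{"ax":0,"ay":0,"az":0,"tx":0,"ty":0,"tz":0,"fingers":0},{"ax":0,"ay":0,"az":0,"tx":0,"ty":0,"tz":0,"fingers":0}]'
python3 -c "
from h import *
d=cap('scene'); cv2.imwrite('pics/s7.png',cv2.resize(d['pixels'][180:330,205:365],None,fx=4,fy=4,interpolation=cv2.INTER_CUBIC))
d=cap('top','top3.png')
p=w2px(d,[.4965,.0585,.142])[0].round().astype(int);print(p,np.median([px2w(d,p[0]+i,p[1]+j)[2] for i in(-2,-1,0,1,2) for j in (-2,-1,0,1,2)]))
goal_xyz([.4965,.0585,.22],68)"
```

```text
time_s: 9.4
tcp_pos: [0.4973, 0.0584, 0.136]
eef_rot: [-59.6, 89.9, 8.5]
contact_force: [-7.2, 2.2, 19.9]
gripper_width: 0.0003
time_s: 9.9
tcp_pos: [0.4979, 0.0584, 0.2267]
eef_rot: [-52.2, 89.8, 16.0]
contact_force: [0.6, -0.4, 0.5]
gripper_width: 0.0009
time_s: 10.2
tcp_pos: [0.496, 0.058, 0.2225]
eef_rot: [131.4, 89.9, -160.5]
contact_force: [-0.7, -0.2, -0.5]
gripper_width: 0.0001
[274 218] 0.31305009118688215
t 10.3 tcp [0.4963 0.058  0.2228] F [-0.61  0.05  0.49] M [ 0.11 -0.06 -0.04] w 0.0003
target [0.4965 0.0585 0.22  ] d [ 0.0028 -0.      0.0005] rot [ 0.09 -0.09 -0.09] j6 -51.1
```

View pics/s7.png

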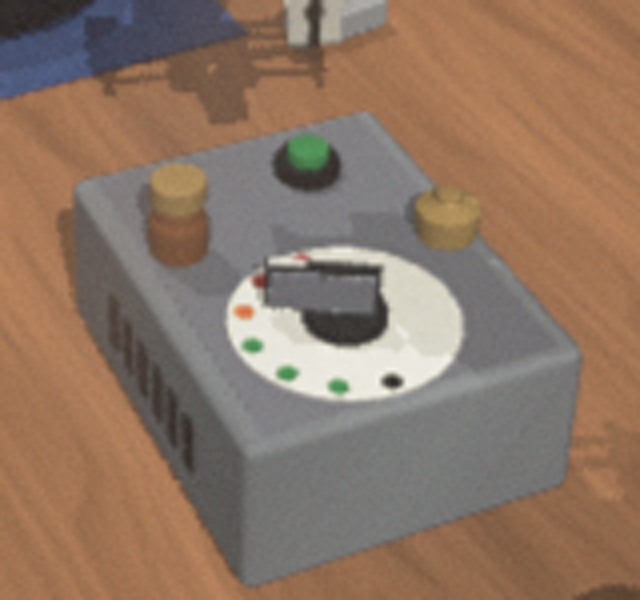

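View pics/top3.png

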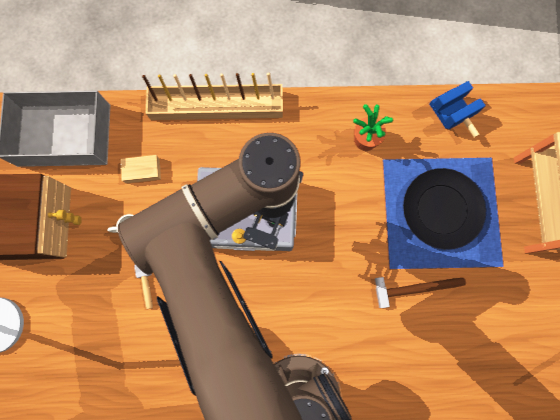

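The button at (308,152) is back out, the selector is at 4, and the jar and pot are where they were. In the top view the other loose things look unmoved, though the arm partly hides the cup and brush. Handing in.

```bash
python3 -c "
from h import *
print(order.close_job())"
```

```text
the job is handed in; nothing more can be done
None
```

I set the selector to 4 and pressed the start button, then handed the job in at about 10.3 s of the 54 s allowed; no verdict is reported.

- **Selector:** it started at 1. I pushed it clockwise with the shut fingertips through three clicks, 1→2→3→4. At each click the force built up and then dropped to about zero. In the scene view afterwards, the bar lay on the outline I had computed for setting 4, clearly apart from those for 3 and 5.
- **Start button:** I pressed it until the force rose sharply, to about 20 N, with the fingertips at z = 0.136 m. The button top had measured about 0.142 m, so that is the full 6 mm of travel. After I lifted off, the last scene picture showed it back out. The depth check from above failed because the arm hid the button.
- **Surroundings:** the jar and pot looked unmoved in the last scene picture. The other loose things looked unmoved from above, though the arm partly hid the cup and brush. At hand-in the gripper was about 80 mm above the button, with force readings at noise level.

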